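Set and lock the pitcher stop on the filling tray

TASK

The steel pitcher on the filling tray is standing just where it gets filled. Loosen the black wing knob (anticlockwise) to free the tray's sliding stop, slide the stop up until its plate rests against the pitcher without pushing the pitcher more than about a centimetre, then tighten the knob firmly clockwise so the stop is locked there. Leave the pitcher standing and the other things alone.

Things in the scene. Friction and masses are not known exactly. Their poses are not given: they have to be found in the camera images.
- knob_grip (a point): Centre of the grip bar of the black wing knob on top of the sliding stop, 100 mm above the counter. Bar 72 mm long, 14 mm thick, 32 mm high (16 mm above and below this point), on a 14 mm stem; under it a 32 mm wide flange (top 34 mm below this point) and the dark steel saddle, 196 x 60 mm (top 48 mm below). x runs along the bar, y across its thickness, z up is the axis it turns about.
- stop_knob (a joint): Knob angle in rad, growing clockwise seen from above (tightening): 0 fully loose, 1.4 the mechanical end. Below about 0.7 the clamp is free; from 0.8 it bears on the tray and turns more stiffly; from 1.1 the stop is firmly locked. It starts locked (1.2 to 1.35), stays where it is left, takes 0.1 N m to turn when free and up to 0.3 N m to tighten.
- stop (a joint): Position of the sliding stop along the tray in m, 0 to 0.20, growing towards the pitcher. When free it takes 1 to 2 N to slide (it can be pulled along by the knob); when locked it will not slide by hand.
- stop_face (a point): Middle of the face, towards the pitcher, of the stop's upright steel plate (120 mm wide, 48 mm high, this point 50 mm above the counter). y points along the tray from the stop to the pitcher, the direction of sliding; z up. The knob's axis lies 85 mm behind this face (along -y) and moves with it.
- pitcher_center (a point): Centre (half-way up) of the open steel milk pitcher, 95 mm high, 84 mm in diameter over its lower two thirds, where the stop's plate meets it; its wire handle is on the side away from the stop. 0.4 to 0.7 kg, loose, standing on the tray, whose top is 20 mm above the counter (440 mm long, 160 mm wide).
- spout: Fixed steel filling spout on a foot behind the tray (far from the robot); origin at the middle of the foot's underside, on the counter. A 16 mm tube rises to 220 mm and bends back along its -x axis over the pitcher, ending 93 mm out and 160 mm up. Keep clear of it.
- tumbler: Bystander: green drinking tumbler, 74 mm in diameter, 120 mm high, origin at the centre of its underside. Not to be disturbed.
- syrup: Bystander: amber syrup bottle, 64 mm in diameter, 190 mm high, origin at the centre of its underside. Not to be disturbed.
- canister: Bystander: open steel pot with two side handles, 100 mm in diameter, 110 mm high, origin at the centre of its underside. Not to be disturbed.

How it is judged (in metres and radians):
On the way, in this order (a step that is already met when the one before it is completed fails the run):
1. the knob is loosened, so that the stop is free (knob below 0.75 rad) (value of joint stop_knob below 0.75 rad), for 0.2 s.
2. the stop's plate is up against the pitcher (gap under 4 mm) (y of pitcher_center in the frame of stop_face below 0.046 m), for 0.2 s.
At the end, for the whole second after the job is handed in: The knob is tightened (above 1.0 rad), the stop's plate is against the pitcher (gap under 4 mm), and the pitcher stands upright and at rest within 15 mm of where it started (value of joint stop_knob above 1 rad and y of pitcher_center in the frame of stop_face below 0.046 m and distance of pitcher_center from where it was at the start of the episode below 0.015 m and angle between pitcher's own z axis and vertical below 0.1 rad and linear speed of pitcher below 0.02 m/s and velocity of joint stop between -0.01 and 0.01 m/s); the robot touches nothing.
It fails at once if the pitcher is tipped (more than 0.35 rad) (angle between pitcher's own z axis and vertical above 0.35 rad).
It fails at once if a bystander is moved more than 30 mm (distance of any of tumbler, syrup, canister from where it was at the start of the episode above 0.03 m).
It also fails if it takes over 43 s, if anything falls off the work surface, if the arm or the gripper's body presses on something with over 40 N, if the wrist force passes 120 N, or if a joint passes its speed limit or range.

ROBOT

A 6-joint arm with a two-finger parallel gripper is mounted at the origin on the work surface. World frame = base frame: x ahead of the robot, y to its left, z up, the work surface at z = 0. Lengths are in m, angles in degrees, forces in N, time in s.
With the tool pointing down it reaches from about 0.375 to 0.9 m from the base axis. Payload 3.1 kg.
Tool frame: the origin (TCP) lies at the very end of the fingers, on their centre line; the grasp point (between the pads) lies 19 mm behind it; z points along the fingers, y is the direction in which the jaws open and shut (so a half turn about z gives the same grasp; the last joint's range is limited). The gripper opens to 87 mm and grips with 3 to 60 N. Pads are 19 mm wide; open, the fingers measure 117 mm over their backs; the gripper's body (75 mm by 190 mm) begins 51 mm behind the grasp point.
Start: joints at [56.694, 30.224, 82.088, -0, 67.689, -10.227], TCP at [0.245, 0.575, 0.223] pointing down, gripper open.
Joint ranges: [-176.69, 176.69], [-43.24, 126.21], [12.49, 139.97], [-82, 262], [0, 151.66], [-163.58, 163.58]. Speed limits (degrees/s): [159.86, 159.86, 180, 180, 180, 180].

INTERFACE

Orientations are given as a 3x3 rotation matrix whose columns are the frame's x, y, z axes.
In Python, from rig import read_state, capture, hand_in gives the robot as it stands. The module is installed in compiled form; this text tells all that it offers.
- The arm moves only by the tool send_rows, never from a script. Its argument "moves" is one flat list of numbers, 7 for each row, row after row: the turn, a rotation vector about the world's x, y, z in degrees, then the shift along the world's x, y, z in cm, then the gripper's target within -1 to 1 (fully open at 1, half-way at 0, shut at -1). In form: [rx, ry, rz, tx, ty, tz, hand, rx, ry, rz, tx, ty, tz, hand, ...]. A call has 1 to 20 rows; each row shifts and turns the commanded pose from where the row before left it; what a row does not reach is not made up. A row lasts 1/10 s, in which the tool goes at most 50 mm and 8.59 degrees, less where a joint would pass 70% of its speed; a pose out of reach is approached as far as the arm can. A call with a gripper value outside its range is refused whole. The fingers move at their own pace and stop on an object; the grip force is fixed at half the most. Time passes only in rows, so rows that do not move let the fingers close. It gives the time, the measured TCP pose, the force and the opening at its end, in the units of the state.
- read_state(): the state, without advancing time (a new reading comes with each control period).
- capture(name): name is "scene" or "side" or "wrist"; returns a dict with "pixels" (480x640x3 uint8, red, green, blue), "vertical_fov" (degrees; the focal length in pixels is half the picture's height over the tangent of half this angle, whatever the lens; pixels are square), "cx", "cy" (the principal point, pixels), "dist" ([k1, k2, p1, p2, k3] as OpenCV has them; the pictures are not rectified), "rvec" (rotation vector, rad) and "tvec" (3), from world to camera coordinates, as OpenCV has them. Camera axes: x right, y down, z forward; pixel columns grow to the right and rows downward; lengths in m; the calibration is good to about 2 mm. A picture is of the moment at which its call begins. There is no depth.
- hand_in(): hands the job in, once; it reports no verdict.
The state is a dict: "time_s": time; "joint_positions": joint angles; "qvel": joint speeds; "tau": joint torques, N m; "position": TCP position; "tcp_rot": TCP orientation; "force": force on the tool from outside, world axes, zero at the start; "moment": the same for the moment, N m; "opening": opening from 0.0 (shut) to 1.0 (fully open).
Only numpy, scipy, OpenCV 4.12 (cv2) and the standard library are available. Lean on these libraries where they do the work, as an engineer would, in place of code of your own. Each camera call takes 0.05 s, during which the arm holds its last target.

## Working session

There is one attempt and no reset: what is moved stays moved. The work goes in short steps, Python scripts to look and compute and a tool call to move; the robot and the scene stay as the last step left them, time stands still between calls to the robot, and variables do not carry over. Pictures are saved under pics/ and viewed, and the job is handed in when it is done.

Besides the shell and the picture viewer there is one more tool, called after "Call:" by a JSON object that holds its "op" and its "data". send_rows: Moves the arm, as the interface text tells. Its arguments: {"type":"object","properties":{"moves":{"type":"array","items":{"type":"number"}}},"required":["moves"]}

```bash
mkdir -p pics
cat > h.py <<'E'
import numpy as np,cv2,pickle
from rig import read_state,capture
def snap(n,f):
    c=capture(n); cv2.imwrite('pics/'+f+'.png',c['pixels'][:,:,::-1]); pickle.dump(c,open(f+'.pkl','wb')); return c
def K(c):
    f=240/np.tan(np.radians(c['vertical_fov'])/2); return np.array([[f,0,c['cx']],[0,f,c['cy']],[0,0,1.]])
def proj(c,P): return cv2.projectPoints(np.array(P,float).reshape(-1,3),np.array(c['rvec'],float),np.array(c['tvec'],float),K(c),np.array(c['dist'],float))[0].reshape(-1,2)
def ray(c,uv):
    R=cv2.Rodrigues(np.array(c['rvec'],float))[0]; t=np.array(c['tvec'],float).ravel()
    n=cv2.undistortPoints(np.array(uv,float).reshape(-1,1,2),K(c),np.array(c['dist'],float)).reshape(-1,2)
    return -R.T@t, np.c_[n,np.ones(len(n))]@R
def atz(c,uv,z):
    o,d=ray(c,uv); return o+d*((z-o[2])/d[:,2])[:,None]
E
python3 - <<'E'
from h import *
for n in ['scene','side','wrist']:
    c=snap(n,n+'0'); print(n,ray(c,[[320,240]]))
print(read_state())
E
```

```text
scene (array([1.64932944, 0.52113035, 0.98546633]), array([[-0.73598238, -0.33550453, -0.58809072]]))
side (array([ 0.2919405 , -0.93880481,  0.72607989]), array([[ 0.19333505,  0.81990863, -0.53938676]]))
wrist (array([0.18377105, 0.60132996, 0.38369305]), array([[ 0.21642509, -0.09966471, -0.97121053]]))
{'time_s': 0.15, 'joint_positions': array([ 5.66927758e+01,  3.02668650e+01,  8.21390687e+01, -2.28724717e-04,
        6.76894089e+01, -1.02262744e+01]), 'qvel': array([-0.06322947, -0.16131246, -0.16408769,  0.13705163,  0.02799297,
       -0.02012896]), 'tau': array([ 1.29154541e-03, -4.40429986e+01, -1.76843977e+01,  6.34020288e-02,
        5.52032003e-02, -1.06867246e-04]), 'position': array([0.24467244, 0.57451241, 0.22179752]), 'tcp_rot': array([[-9.19952356e-01,  3.92029122e-01, -9.10685272e-04],
       [ 3.92030071e-01,  9.19951348e-01, -1.39273045e-03],
       [ 2.91795247e-04, -1.63826167e-03, -9.99998615e-01]]), 'force': array([-0.28452293, -0.03755035,  0.05565186]), 'moment': array([ 0.03825175, -0.05454014,  0.00935355]), 'opening': 1.0002074054415904}
```

View pics/scene0.png

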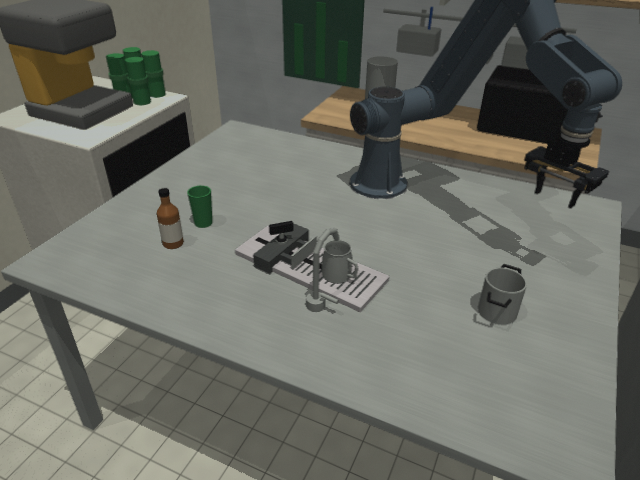

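View pics/side0.png

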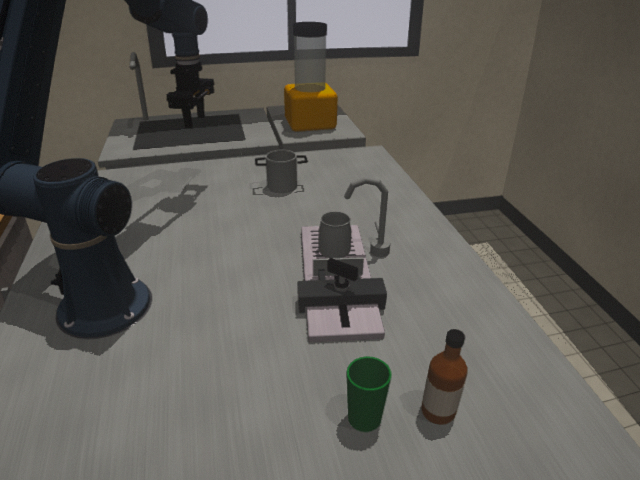

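View pics/wrist0.png

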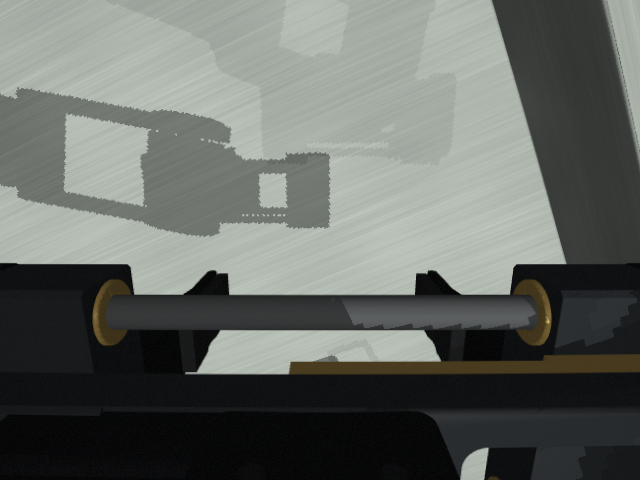

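The scene view shows the tray at (235-388, 220-305), with the knob near (281,228) and the pitcher near (337,262). In the side view the knob is near (343,270) and the pitcher near (335,235). I'll enlarge both.

Run:
```python
import cv2
a=cv2.imread('pics/scene0.png')[205:315,230:395]; cv2.imwrite('pics/sc.png',cv2.resize(a,None,fx=4.8,fy=4.8,interpolation=cv2.INTER_CUBIC))
a=cv2.imread('pics/side0.png')[205:345,290:430-30]; cv2.imwrite('pics/sd.png',cv2.resize(a,None,fx=4.2,fy=4.2,interpolation=cv2.INTER_CUBIC))
```

```text
(no output)
```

View pics/sc.png

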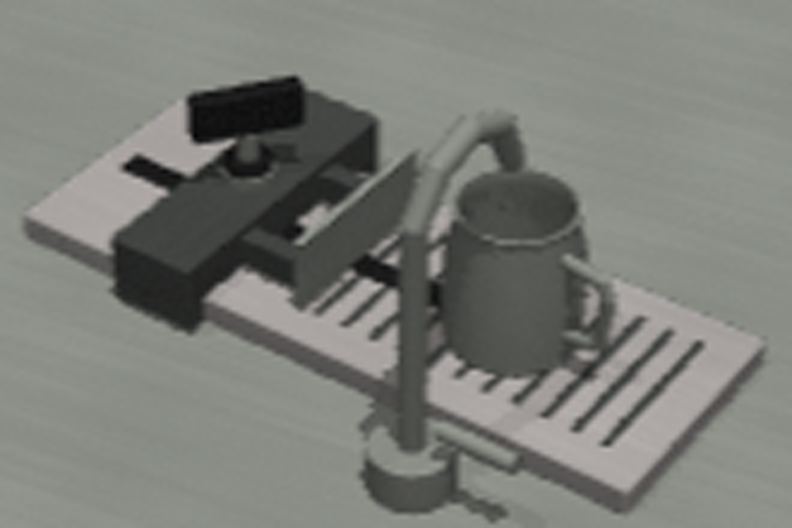

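View pics/sd.png

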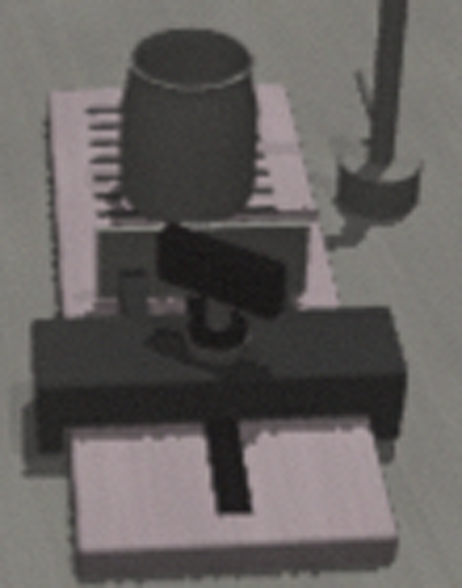

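Run:
```python
from h import *
a=pickle.load(open('scene0.pkl','rb'));b=pickle.load(open('side0.pkl','rb'))
S=lambda p:np.array(p,float)/4.8+[230,205]
D=lambda p:np.array(p,float)/4.2+[290,205]
print('knob z=.1',atz(a,S([[247,110]]),.1),atz(b,D([[221,270]]),.1))
print('tray sc L,R,B',atz(a,S([[22,222],[765,348],[628,495]]),.02))
print('tray sd nl,nr,fl,fr',atz(b,D([[78,552],[396,540],[50,92],[285,85]]),.02))
print('bar ends sc top',atz(a,S([[190,92],[298,76]]),.116)); 
print('bar ends sd top',atz(b,D([[175,225],[288,265],[160,258],[277,316]]),.116))
print('pitcher rim',atz(a,S([[520,207]]),.115),atz(b,D([[193,58]]),.115))
print('plate top sc',atz(a,S([[418,155],[295,250]]),.074),'sd',atz(b,D([[100,228],[308,225]]),.074))
print('saddle sd top front l r',atz(b,D([[37,398],[405,372],[35,325],[392,308]]),.052))
print('saddle sc top',atz(a,S([[115,245],[195,272],[380,122]]),.052))
print('spout',atz(a,S([[410,450]]),.02),atz(b,D([[380,175]]),.02))
```

```text
knob z=.1 [[ 0.5363326  -0.10990686  0.1       ]] [[ 0.53781258 -0.11270979  0.1       ]]
tray sc L,R,B [[ 0.60446316 -0.23405218  0.02      ]
 [ 0.51753352  0.22075934  0.02      ]
 [ 0.66847311  0.19441101  0.02      ]]
tray sd nl,nr,fl,fr [[ 0.43928229 -0.21849714  0.02      ]
 [ 0.5943211  -0.24558819  0.02      ]
 [ 0.51095937  0.21129596  0.02      ]
 [ 0.66650206  0.18682246  0.02      ]]
bar ends sc top [[ 0.55479569 -0.13819511  0.116     ]
 [ 0.51102929 -0.0879817   0.116     ]]
bar ends sd top [[ 0.51857769 -0.09021321  0.116     ]
 [ 0.56586404 -0.13707837  0.116     ]
 [ 0.50394311 -0.11706823  0.116     ]
 [ 0.5482889  -0.17675865  0.116     ]]
pitcher rim [[0.57206015 0.0851217  0.115     ]] [[0.57169239 0.07679089 0.115     ]]
plate top sc [[ 0.50020768 -0.01220934  0.074     ]
 [ 0.616553   -0.0359136   0.074     ]] sd [[ 0.49284429 -0.02563761  0.074     ]
 [ 0.60662764 -0.04785013  0.074     ]]
saddle sd top front l r [[ 0.43544371 -0.1363906   0.052     ]
 [ 0.62697489 -0.15800952  0.052     ]
 [ 0.44605537 -0.07609604  0.052     ]
 [ 0.63858836 -0.10377705  0.052     ]]
saddle sc top [[ 0.63412506 -0.14746683  0.052     ]
 [ 0.63588252 -0.09223204  0.052     ]
 [ 0.45066226 -0.06206027  0.052     ]]
spout [[0.68785383 0.07215628 0.02      ]] [[0.6932849  0.06873705 0.02      ]]
```

Call:
{"op": "send_rows", "data": {"moves": [0,0,-1.5,1.825,-4.29,0,1,0,0,-1.5,1.825,-4.29,0,1,0,0,-1.5,1.825,-4.29,0,1,0,0,-1.5,1.825,-4.29,0,1,0,0,-1.5,1.825,-4.29,0,1,0,0,-1.5,1.825,-4.29,0,1,0,0,-1.5,1.825,-4.29,0,1,0,0,-1.5,1.825,-4.29,0,1,0,0,-1.5,1.825,-4.29,0,1,0,0,-1.5,1.825,-4.29,0,1,0,0,-1.5,1.825,-4.29,0,1,0,0,-1.5,1.825,-4.29,0,1,0,0,-1.5,1.825,-4.29,0,1,0,0,-1.5,1.825,-4.29,0,1,0,0,-1.5,1.825,-4.29,0,1,0,0,-1.5,1.825,-4.29,0,1,0,0,0,0,0,0,1,0,0,0,0,0,0,1]}}

```text
time_s: 1.95
position: [0.5367, -0.1123, 0.222]
tcp_rot: [[-0.679, 0.734, -0.001], [0.734, 0.679, 0.001], [0.001, -0.0, -1.0]]
force: [-0.5, -0.2, -0.0]
opening: 1.003
```

Run:
```python
from h import *
a=pickle.load(open('scene0.pkl','rb'));b=pickle.load(open('side0.pkl','rb'))
print('tip',atz(a,[[512/4.8+230,165/4.8+205]],.16),atz(b,[[347,195]],.16))
c=snap('wrist','w1');snap('side','s1');s=read_state();print(s['position'],s['tcp_rot'],s['joint_positions'],s['force'],s['time_s'])
print(proj(c,[[.537,-.111,.116],[.537,-.111,.1]]))
```

```text
tip [[0.59445655 0.08843563 0.16      ]] [[0.6082036  0.11137517 0.16      ]]
[ 0.53591633 -0.11037839  0.22207293] [[-6.81335994e-01  7.31968370e-01 -1.88892690e-03]
 [ 7.31967648e-01  6.81338367e-01  1.17992262e-03]
 [ 2.15066441e-03 -5.78709629e-04 -9.99997520e-01]] [-2.33534138e+01  2.43140075e+01  9.32709810e+01  2.15978271e-02
  6.25411731e+01 -6.63116836e+01] [-0.55169126  0.0357176  -0.44861315] 2.05
[[323.36737044 240.22926638]
 [323.2927337  235.39332804]]
```

View pics/w1.png

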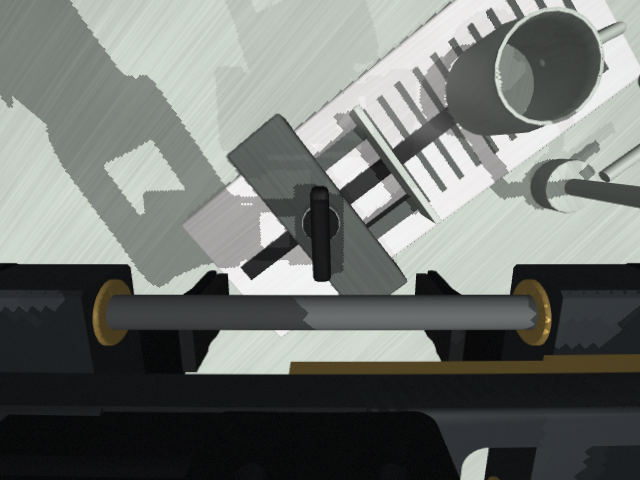

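View pics/s1.png

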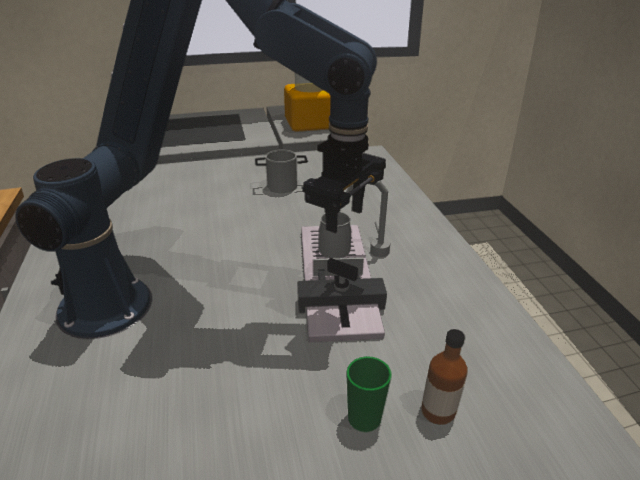

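The wrist view shows the bar nearly vertical in the image, from (320,188) to (321,280). The plate is at (355,108)-(437,220) and the pitcher rim is around (552,67).

Run:
```python
from h import *
a=cv2.imread('pics/w1.png')[170:300,260:390]; cv2.imwrite('pics/w1c.png',cv2.resize(a,None,fx=4.6,fy=4.6,interpolation=cv2.INTER_CUBIC))
a=cv2.imread('pics/w1.png')[0:230,340:640]; cv2.imwrite('pics/w1d.png',cv2.resize(a,None,fx=2.6,fy=2.6,interpolation=cv2.INTER_CUBIC))
```

```text
(no output)
```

View pics/w1c.png

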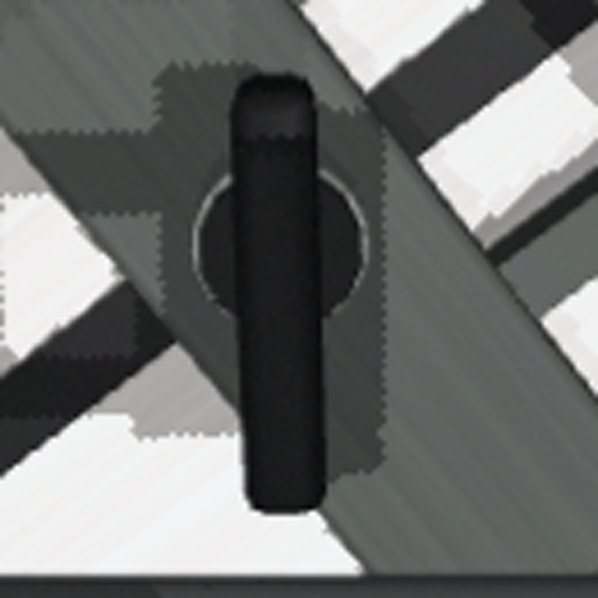

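View pics/w1d.png

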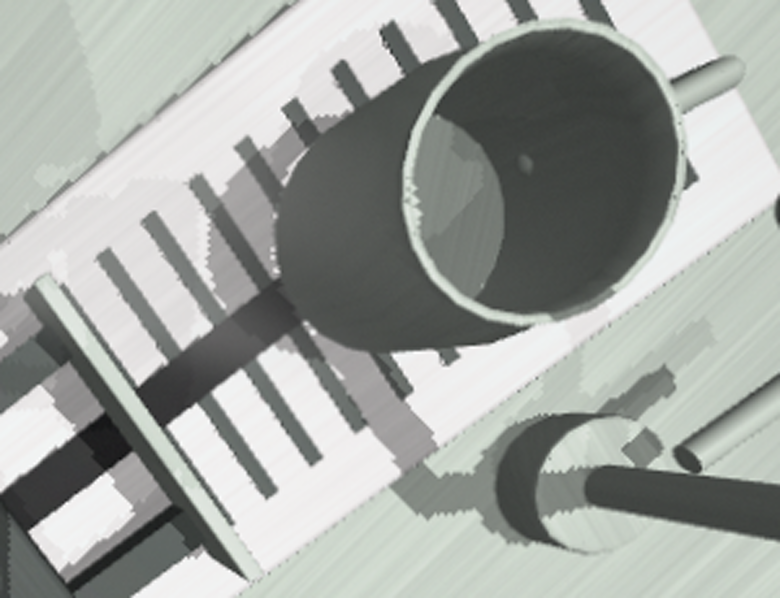

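Run:
```python
from h import *
c=pickle.load(open('w1.pkl','rb'))
f=lambda p:np.array(p,float)/4.6+[260,170]
P=atz(c,f([[274,78],[285,510]]),.116);d=P[1]-P[0];print(P,P.mean(0),np.linalg.norm(d),np.degrees(np.arctan2(d[1],d[0])))
g=lambda p:np.array(p,float)/2.6+[340,0]
print('flange',atz(c,f([[195,248],[368,248]]),.066).mean(0))
Q=atz(c,g([[50,275],[262,575],[42,285],[240,575]]),.074);print('plate top front, back',Q)
rim=g([[403,190],[688,150],[530,20],[530,325],[450,75],[640,265],[436,280],[640,55]]);R=atz(c,rim,.115);print(R)
import cv2
e=cv2.fitEllipse((R[:,:2]*1e4).astype(np.float32));print(e)
# lower left silhouette of the pitcher
print(atz(c,g([[278,235]]),.05), atz(c,g([[590,478]]),.02))
```

```text
[[ 0.50813584 -0.08389698  0.116     ]
 [ 0.55800445 -0.13524194  0.116     ]] [ 0.53307014 -0.10956946  0.116     ] 0.07157641152115207 -45.835690873803486
flange [ 0.53407513 -0.11037099  0.066     ]
plate top front, back [[ 0.49030429 -0.01855125  0.074     ]
 [ 0.60621349 -0.03813113  0.074     ]
 [ 0.49053216 -0.02230498  0.074     ]
 [ 0.60090002 -0.0430558   0.074     ]]
[[0.54324865 0.05361567 0.115     ]
 [0.59049012 0.11180871 0.115     ]
 [0.53653867 0.10267141 0.115     ]
 [0.59406666 0.05482611 0.115     ]
 [0.53137425 0.08018089 0.115     ]
 [0.60382377 0.08516551 0.115     ]
 [0.56660569 0.04484576 0.115     ]
 [0.56340406 0.11715604 0.115     ]]
((5677.998046875, 814.8963012695312), (738.68896484375, 739.8906860351562), 51.362083435058594)
[[0.53610157 0.04464682 0.05      ]] [[0.69041728 0.07685573 0.02      ]]
```

Call:
{"op": "send_rows", "data": {"moves": [0,0,1,-0.3,0.1,-3,1,0,0,0,0,0,-3,1,0,0,0,0,0,-3,1,0,0,0,0,0,-2.5,1,0,0,0,0,0,-1.5,1,0,0,0,0,0,-1.1,1,0,0,0,0,0,0,1,0,0,0,0,0,0,-1,0,0,0,0,0,0,-1,0,0,0,0,0,0,-1,0,0,0,0,0,0,-1,0,0,0,0,0,0,-1,0,0,0,0,0,0,-1,0,0,0,0,0,0,-1,0,0,0,0,0,0,-1]}}

```text
time_s: 3.55
position: [0.5339, -0.1104, 0.0815]
tcp_rot: [[-0.694, 0.72, -0.0], [0.72, 0.694, 0.0], [0.0, -0.0, -1.0]]
force: [-0.5, -0.1, 0.1]
opening: 0.357
```

Run:
```python
from h import *
c=snap('wrist','w2');snap('side','s2');s=read_state();print(s['position'],s['tcp_rot'],s['force'],s['moment'],s['opening'],s['time_s'])
```

```text
[ 0.53392058 -0.11044252  0.08150886] [[-6.93609672e-01  7.20351034e-01 -1.06074054e-04]
 [ 7.20351034e-01  6.93609678e-01  4.37414186e-05]
 [ 1.05083167e-04 -4.60710836e-05 -9.99999993e-01]] [ 0.63520941 -0.42612732  0.00488491] [-0.06134592  0.04708582 -0.01546377] 0.26629711767185743 3.65
```

View pics/w2.png

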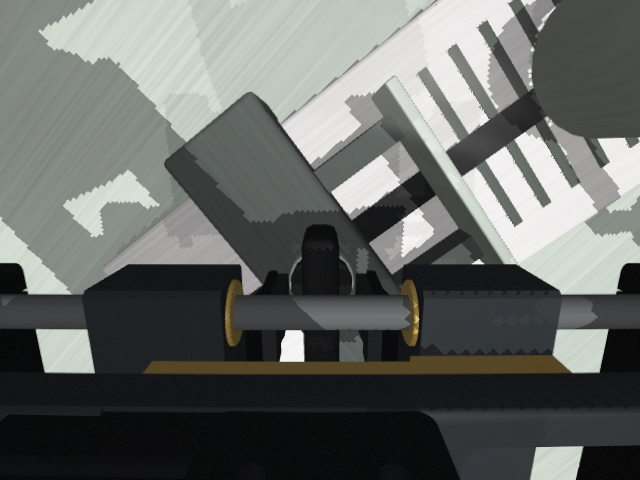

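View pics/s2.png

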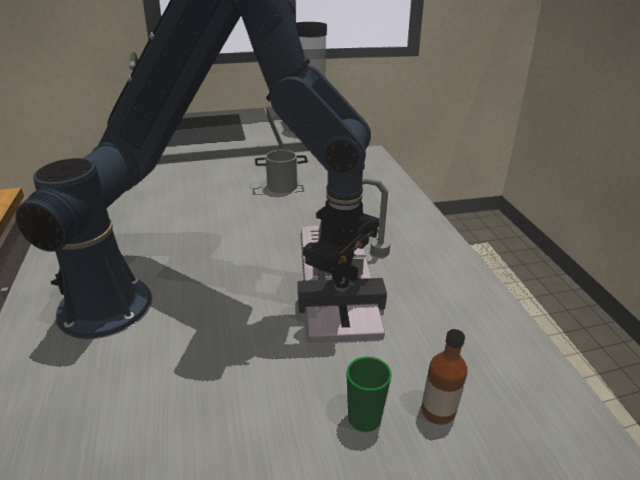

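The wrist view shows the fingers straddling the bar at (320,270), well centred and still closing. I'll wait a little longer for them to close.

Call:
{"op": "send_rows", "data": {"moves": [0,0,0,0,0,0,-1,0,0,0,0,0,0,-1,0,0,0,0,0,0,-1,0,0,0,0,0,0,-1,0,0,0,0,0,0,-1]}}

```text
time_s: 4.15
position: [0.5338, -0.1105, 0.0815]
tcp_rot: [[-0.694, 0.72, -0.0], [0.72, 0.694, -0.0], [0.0, -0.0, -1.0]]
force: [0.2, -1.7, 0.5]
opening: 0.154
```

Call:
{"op": "send_rows", "data": {"moves": [0,0,4,0,0,0,-1,0,0,4,0,0,0,-1,0,0,4,0,0,0,-1,0,0,4,0,0,0,-1,0,0,4,0,0,0,-1,0,0,4,0,0,0,-1,0,0,4,0,0,0,-1,0,0,4,0,0,0,-1,0,0,4,0,0,0,-1,0,0,4,0,0,0,-1,0,0,4,0,0,0,-1,0,0,4,0,0,0,-1,0,0,4,0,0,0,-1,0,0,0,0,0,0,-1,0,0,0,0,0,0,-1,0,0,0,0,0,0,-1]}}

```text
time_s: 5.75
position: [0.5335, -0.1102, 0.0815]
tcp_rot: [[-0.995, -0.102, -0.001], [-0.102, 0.995, 0.0], [0.001, 0.0, -1.0]]
force: [-1.7, -0.8, 1.7]
opening: 0.157
```

Run:
```python
from h import *
c=snap('wrist','w3');snap('side','s3');s=read_state();print(s['position'],s['tcp_rot'],s['force'],s['moment'],s['opening'],s['time_s'])
```

```text
[ 0.53349511 -0.11021063  0.08150068] [[-9.94716860e-01 -1.02651898e-01 -9.77919465e-04]
 [-1.02652303e-01  9.94717229e-01  3.72769471e-04]
 [ 9.34487846e-04  4.71185763e-04 -9.99999452e-01]] [-2.36294234 -0.18047818  0.75885585] [-0.07019021  0.41731507  0.06568581] 0.151453041440702 5.85
```

View pics/w3.png

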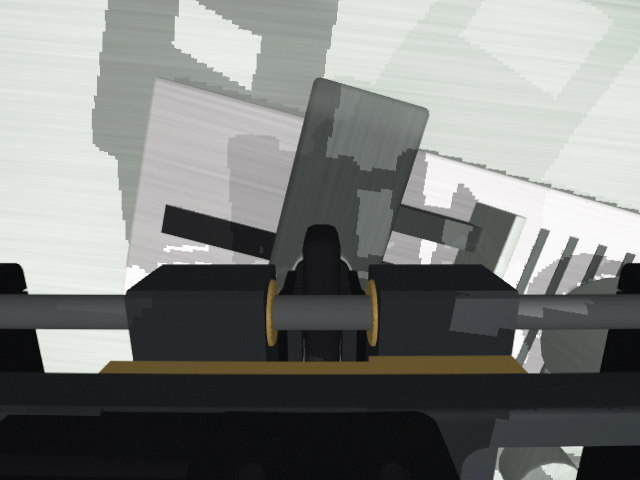

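The bar turned 52° with the gripper without slipping. Now I'll slide the stop.

Call:
{"op": "send_rows", "data": {"moves": [0,0,0,0.1,0.59,0,-1,0,0,0,0.1,0.59,0,-1,0,0,0,0.1,0.59,0,-1,0,0,0,0.1,0.59,0,-1,0,0,0,0.1,0.59,0,-1,0,0,0,0.1,0.59,0,-1,0,0,0,0.1,0.59,0,-1,0,0,0,0.1,0.59,0,-1,0,0,0,0.1,0.59,0,-1,0,0,0,0.1,0.59,0,-1,0,0,0,0,0,0,-1,0,0,0,0,0,0,-1]}}

```text
time_s: 7.05
position: [0.5433, -0.0503, 0.0815]
tcp_rot: [[-0.995, -0.103, -0.001], [-0.103, 0.995, 0.001], [0.001, 0.001, -1.0]]
force: [-5.0, 2.1, 2.9]
opening: 0.161
```

Run:
```python
from h import *
c=snap('wrist','w4');snap('side','s4');snap('scene','c4');s=read_state();print(s['position'],s['force'],s['moment'],s['opening'],s['time_s'])
for n,o in(('s4',(280,180)),('c4',(240,200))):
    a=cv2.imread('pics/%s.png'%n)[o[1]:o[1]+120,o[0]:o[0]+150]; cv2.imwrite('pics/%sc.png'%n,cv2.resize(a,None,fx=5,fy=5,interpolation=cv2.INTER_CUBIC))
```

```text
[ 0.54327134 -0.05057615  0.0814765 ] [-4.3290981   1.59244141  3.53859626] [0.28356177 0.85059044 0.07038209] 0.1591824364395555 7.2
```

View pics/s4c.png

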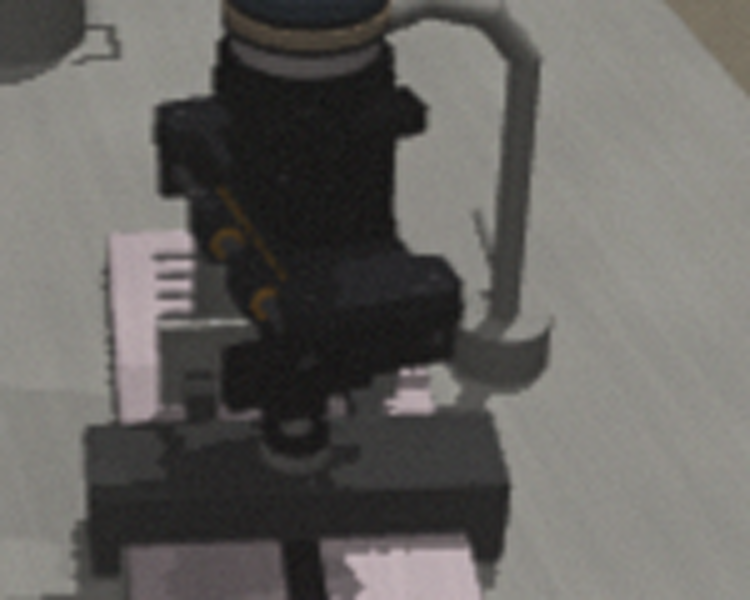

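View pics/c4c.png

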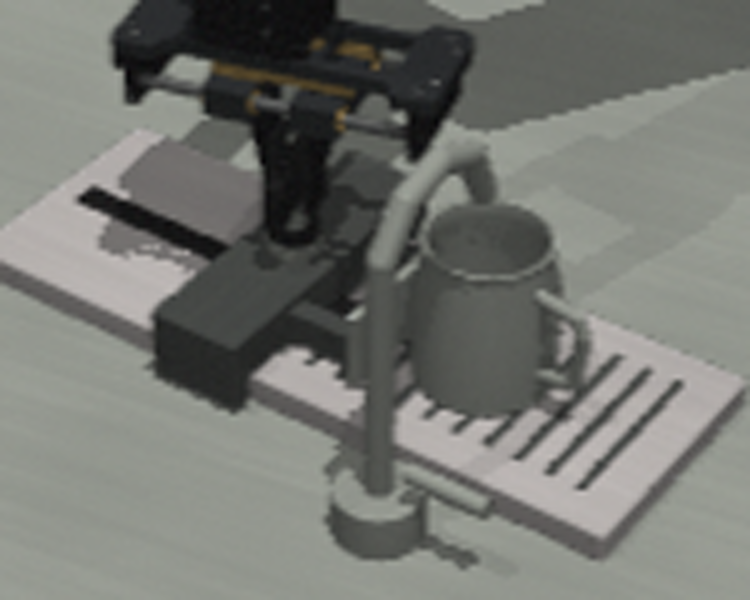

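View pics/w4.png

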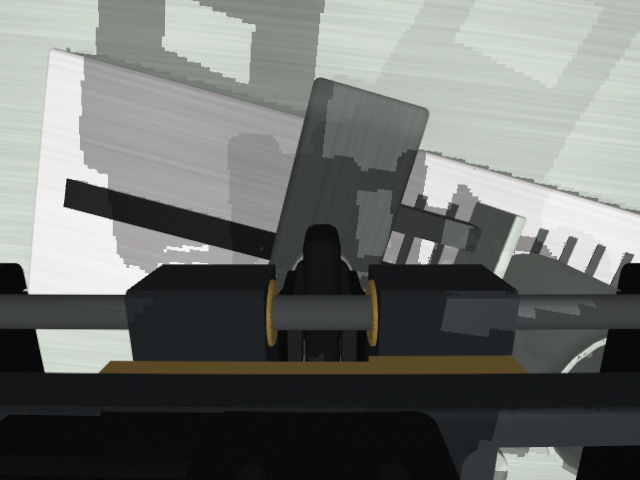

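Call:
{"op": "send_rows", "data": {"moves": [0,0,0,0.02,0.2,0,-1,0,0,0,0.02,0.2,0,-1,0,0,0,0.02,0.2,0,-1]}}

```text
time_s: 7.5
position: [0.5441, -0.0452, 0.0815]
tcp_rot: [[-0.995, -0.103, -0.001], [-0.103, 0.995, 0.0], [0.001, 0.0, -1.0]]
force: [-4.4, -0.5, 3.3]
opening: 0.161
```

Call:
{"op": "send_rows", "data": {"moves": [0,0,0,0.02,0.15,0,-1]}}

```text
time_s: 7.6
position: [0.5443, -0.0441, 0.0815]
tcp_rot: [[-0.995, -0.104, -0.001], [-0.104, 0.995, -0.001], [0.001, -0.001, -1.0]]
force: [-6.0, -3.9, 3.1]
opening: 0.161
```

Call:
{"op": "send_rows", "data": {"moves": [0,0,0,0.02,0.15,0,-1]}}

```text
time_s: 7.7
position: [0.5445, -0.0431, 0.0815]
tcp_rot: [[-0.995, -0.104, -0.001], [-0.104, 0.995, -0.001], [0.001, -0.001, -1.0]]
force: [-5.5, -3.5, 3.2]
opening: 0.157
```

Run:
```python
from h import *
c=snap('wrist','w5');snap('scene','c5');s=read_state();print(s['position'],s['force'],s['moment'],s['opening'],s['time_s'])
a=cv2.imread('pics/w5.png')[190:420,400:640]
cv2.imwrite('pics/w5c.png',cv2.resize(a,None,fx=2.6,fy=2.6,interpolation=cv2.INTER_CUBIC))
A=[cv2.imread('pics/%s.png'%n)[225:295,290:370] for n in('scene0','c5')]
cv2.imwrite('pics/c5c.png',cv2.resize(np.hstack(A),None,fx=5,fy=5,interpolation=cv2.INTER_CUBIC))
```

```text
[ 0.54451958 -0.04290231  0.08149642] [-6.24036701 -2.19875357  3.22932412] [-0.32050584  0.98309708  0.03142007] 0.1586739378112776 7.8
```

View pics/w5c.png

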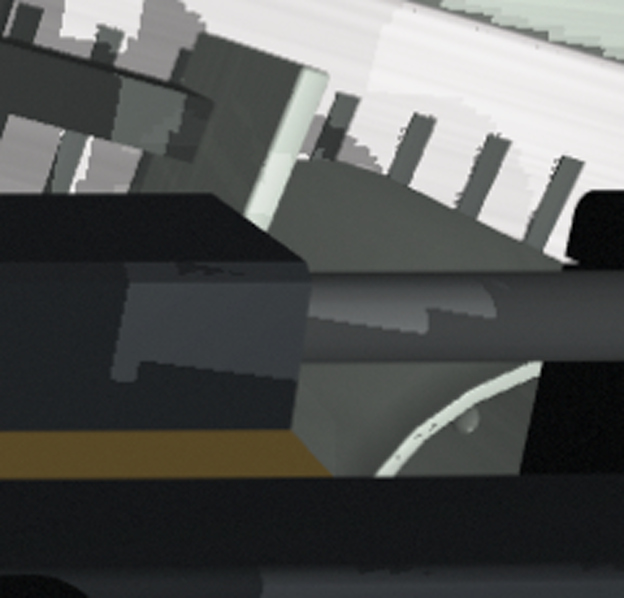

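View pics/c5c.png

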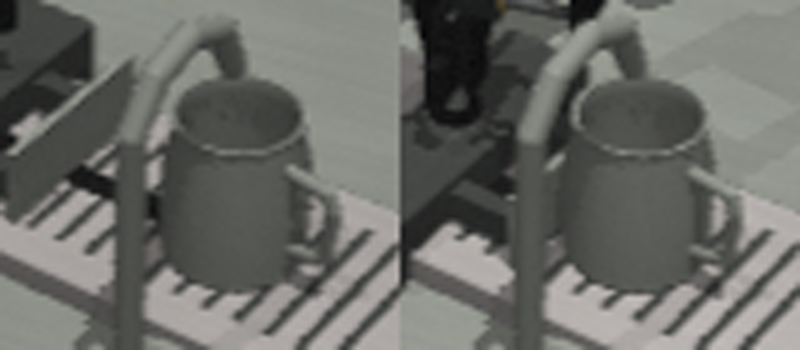

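```bash
cat > sh.py <<'E'
from h import *
import sys
def shift(n):
    A=pickle.load(open('scene0.pkl','rb'));B=pickle.load(open(n+'.pkl','rb'))
    g=lambda c:cv2.cvtColor(c['pixels'],cv2.COLOR_RGB2GRAY).astype(np.float32)
    for nm,(x0,x1,y0,y1) in {'rim':(324,354,238,258),'body+handle':(326,362,240,288),'handle':(346,360,252,284),'tray ref':(360,395,265,312)}.items():
        t=g(A)[y0:y1,x0:x1]; W=np.eye(2,3,dtype=np.float32)
        i=g(B)[y0-8:y1+8,x0-8:x1+8]; W[:,2]=8
        cc,W=cv2.findTransformECC(t,i,W,cv2.MOTION_TRANSLATION,(3,200,1e-5),None,1)
        print(nm,W[:,2]-8,round(cc,4))
    p=proj(A,[[.568,.0815,.0675],[.568+.00167,.0815+.00986,.0675]]);print('10mm slide =',p[1]-p[0])
shift(sys.argv[1])
E
python3 sh.py c5
```

```text
rim [0.8168545  0.36571217] 0.8986
body+handle [ 0.2503214  -0.07119894] 0.9747
handle [ 0.27090454 -0.03645182] 0.9672
tray ref [-0.005476    0.00457954] 0.9992
10mm slide = [3.02808192 1.30582227]
```

Call:
{"op": "send_rows", "data": {"moves": [0,0,0,-0.05,0.1,0,-1,0,0,0,-0.05,0.1,0,-1]}}

```text
time_s: 8.0
position: [0.5447, -0.0416, 0.0815]
tcp_rot: [[-0.995, -0.104, 0.002], [-0.104, 0.995, -0.002], [-0.001, -0.002, -1.0]]
force: [-3.5, -4.1, 0.7]
opening: 0.154
```

```bash
python3 - <<'E'
from h import *
c=snap('scene','c6');snap('side','s6');s=read_state();print(s['position'],s['force'],s['opening'],s['time_s'])
E
python3 sh.py c6
```

```text
[ 0.54473125 -0.04144377  0.08151883] [-3.65341871 -3.7455982   0.77409344] 0.15759871433205463 8.1
rim [1.301897  0.5196409] 0.8847
body+handle [ 0.40361023 -0.1228857 ] 0.9557
handle [ 0.48945618 -0.09833908] 0.935
tray ref [0.00744629 0.0004921 ] 0.999
10mm slide = [3.02808192 1.30582227]
```

Run:
```python
import cv2,numpy as np
A=[cv2.resize(cv2.imread('pics/%s.png'%n)[235:290,322:366],None,fx=9,fy=9,interpolation=cv2.INTER_CUBIC) for n in('scene0','c6')]
for a in A:
    for k in range(0,a.shape[1],45): a[:6,k]=(0,0,255)
    for k in range(0,a.shape[1],90): a[:,k]=(0,0,200)
    for k in range(0,a.shape[0],90): a[k]=(0,0,200)
cv2.imwrite('pics/c6c.png',np.hstack(A))
```

```text
(no output)
```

View pics/c6c.png

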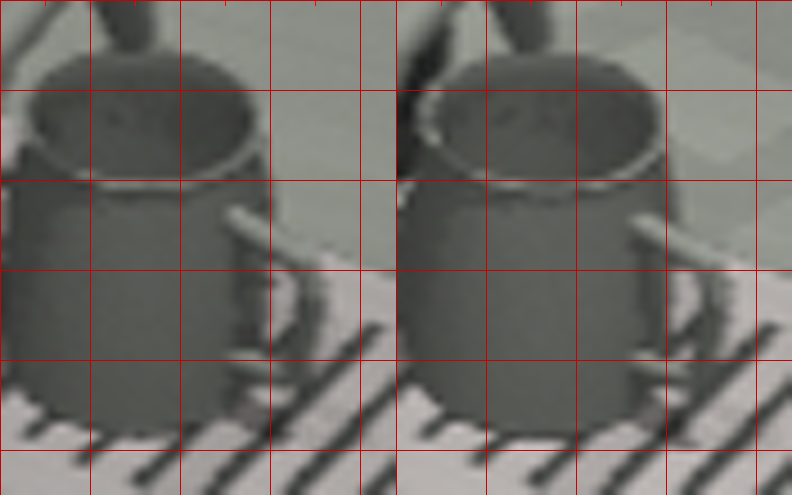

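The pitcher has moved about 1 px, roughly 3 mm, so the plate is in contact. Next is tightening.

Call:
{"op": "send_rows", "data": {"moves": [0,0,-3,0,0,0,-1,0,0,-3,0,0,0,-1,0,0,-3,0,0,0,-1,0,0,-3,0,0,0,-1,0,0,-3,0,0,0,-1,0,0,-3,0,0,0,-1,0,0,-3,0,0,0,-1,0,0,-3,0,0,0,-1,0,0,-3,0,0,0,-1,0,0,-3,0,0,0,-1,0,0,-3,0,0,0,-1,0,0,-3,0,0,0,-1,0,0,-3,0,0,0,-1,0,0,-3,0,0,0,-1,0,0,-3,0,0,0,-1,0,0,-3,0,0,0,-1,0,0,-3,0,0,0,-1,0,0,-1,0,0,0,-1,0,0,0,0,0,0,-1,0,0,0,0,0,0,-1]}}

```text
time_s: 10.1
position: [0.5452, -0.0401, 0.0815]
tcp_rot: [[-0.694, 0.72, 0.003], [0.72, 0.694, 0.0], [-0.001, 0.002, -1.0]]
force: [0.8, 3.4, -2.2]
opening: 0.159
```

Run:
```python
from h import *
c=snap('wrist','w7');s=read_state();print(s['position'],s['tcp_rot'][:,1],s['force'],s['moment'],s['opening'],s['time_s'])
```

```text
[ 0.54522353 -0.04008609  0.08154898] [0.72028853 0.69367102 0.0022266 ] [ 1.55156448  3.44290417 -1.73565161] [ 0.71889741 -0.16365625  0.10720626] 0.15628133881747586 10.15
```

View pics/w7.png

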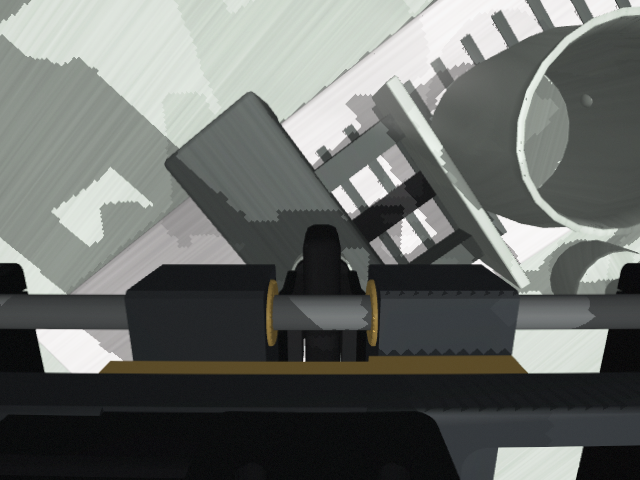

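The bar is back at its locked angle and still aligned with the jaws, and the plate touches the pitcher. I'll tighten a little further, release and lift.

Call:
{"op": "send_rows", "data": {"moves": [0,0,-2,0,0,0,-1,0,0,-2,0,0,0,-1,0,0,0,0,0,0,-1,0,0,0,0,0,0,-1]}}

```text
time_s: 10.55
position: [0.5452, -0.0405, 0.0815]
tcp_rot: [[-0.642, 0.766, 0.003], [0.766, 0.642, -0.0], [-0.002, 0.002, -1.0]]
force: [2.4, 2.9, -4.2]
opening: 0.158
```

Call:
{"op": "send_rows", "data": {"moves": [0,0,0,0,0,0,0.3,0,0,0,0,0,0,0.3,0,0,0,0,0,0,0.3,0,0,0,0,0,0,0.3,0,0,0,0,0,0,0.3,0,0,0,0,0,0,0.3,0,0,0,0,0,0,0.3,0,0,0,0,0,1,0.3,0,0,0,0,0,2,0.3,0,0,0,0,0,3,0.3,0,0,0,0,0,3,0.3,0,0,0,0,0,3,0.3,0,0,0,0,0,0,0.3,0,0,0,0,0,0,0.3]}}

```text
time_s: 11.95
position: [0.5442, -0.0404, 0.2027]
tcp_rot: [[-0.642, 0.767, 0.002], [0.767, 0.642, -0.001], [-0.002, 0.001, -1.0]]
force: [-0.3, -0.3, -0.5]
opening: 0.65
```

Run:
```python
from h import *
c=snap('wrist','w8');snap('scene','c8');snap('side','s8');s=read_state();print(s['position'],s['force'],s['opening'],s['time_s'])
A=[cv2.resize(cv2.imread('pics/%s.png'%n)[235:290,322:366],None,fx=9,fy=9,interpolation=cv2.INTER_CUBIC) for n in('scene0','c8')]
for a in A:
    for k in range(0,a.shape[1],90): a[:,k]=(0,0,200)
    for k in range(0,a.shape[0],90): a[k]=(0,0,200)
cv2.imwrite('pics/c8c.png',np.hstack(A))
```

```text
[ 0.54288578 -0.04012742  0.20045617] [-0.35433641 -0.30597669 -0.31074408] 0.64958415332059 12.1
```

View pics/w8.png

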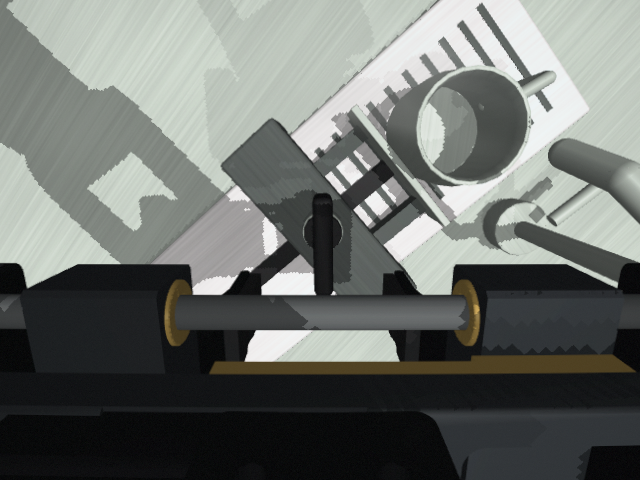

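View pics/c8c.png

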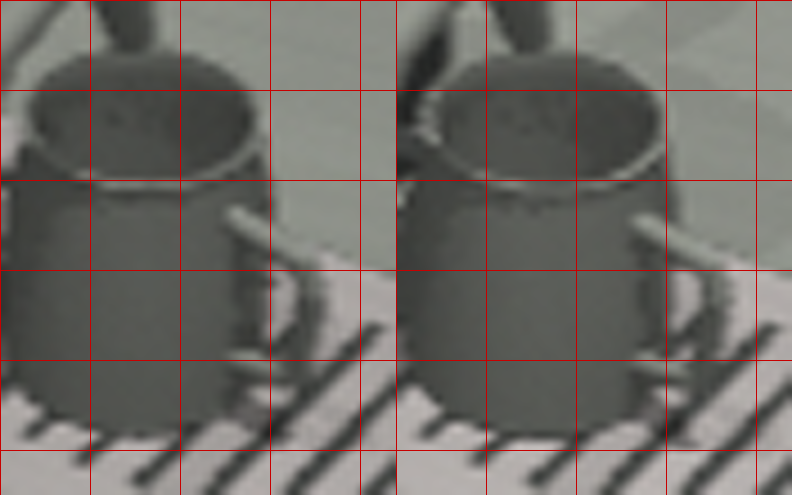

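View pics/s8.png

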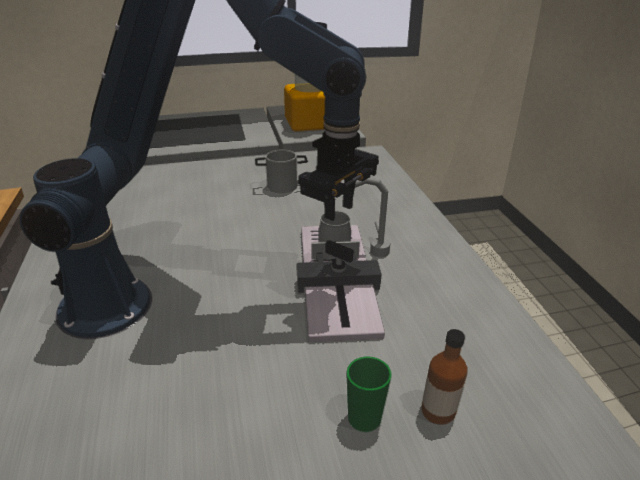

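The wrist view shows the bar at (322,245), free of the fingers and parallel to the jaws. The plate at (350,105)-(450,228) meets the pitcher wall near (390,135). I'll measure it closely.

Run:
```python
import cv2
a=cv2.imread('pics/w8.png')[55:240,330:560]; cv2.imwrite('pics/w8c.png',cv2.resize(a,None,fx=3.2,fy=3.2,interpolation=cv2.INTER_CUBIC))
```

```text
(no output)
```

View pics/w8c.png

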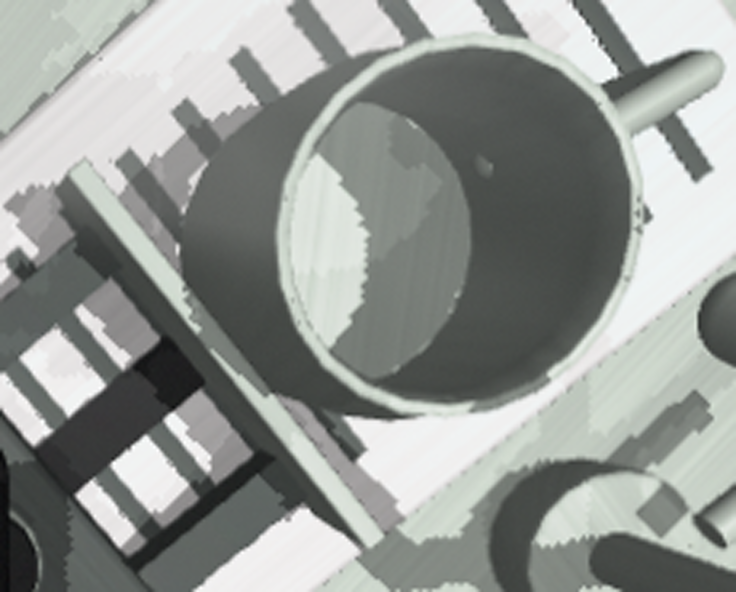

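Run:
```python
from h import *
c=pickle.load(open('w8.pkl','rb'))
g=lambda p:np.array(p,float)/3.2+[330,55]
Q=atz(c,g([[90,160],[384,540]]),.074);d=Q[1]-Q[0];d/=np.linalg.norm(d);n=np.array([-d[1],d[0]]);
R=atz(c,g([[278,235],[642,215],[470,35],[440,413],[335,105],[590,345],[315,345],[595,85]]),.115)
e=cv2.fitEllipse((R[:,:2]*1e4).astype(np.float32));m=np.array(e[0])/1e4
print(Q,n,e,'dist face-centre',(m-Q[0,:2])@n,'moved',np.linalg.norm(m-[.5678,.0815]))
P=atz(c,[[322,195],[324,293]],.116);v=P[1]-P[0];print('bar yaw',np.degrees(np.arctan2(v[1],v[0])),np.linalg.norm(v))
```

```text
[[0.50181519 0.05232104 0.074     ]
 [0.61767279 0.03197966 0.074     ]] [0.17292716 0.98493461] ((5683.345703125, 848.76123046875), (733.893310546875, 736.9456787109375), 138.4242706298828) dist face-centre 0.0435676345177604 moved 0.003418182594105662
bar yaw -48.904556037857496 0.07031229986043483
```

The measured face-to-centre distance is 43.6 mm, with a limit of 46 mm and 42 mm expected at contact. The pitcher has moved about 3.4 mm. The bar is about 3° tighter than at the start. Handing in.

```bash
python3 -c "
from rig import hand_in;print(hand_in())"
```

```text
the job is handed in; nothing more can be done
None
```

The job is handed in at about 12 s of the 43 s allowed. No verdict is reported, so what follows rests on my own camera and force checks.

I gripped the wing knob and turned it 52° anticlockwise. I then slid the stop about 70 mm until its plate pushed the pitcher slightly. After that I turned the knob 56° clockwise, released it and lifted clear.

**Last checks from the pictures:**
- **Plate against pitcher:** the distance from the plate face to the pitcher's centre measured 43.6 mm. The limit is 46 mm and contact is nominally 42 mm, so this agrees with contact to within the 2 mm calibration. The push force and the close-up view also showed contact.
- **Pitcher:** it moved about 3.4 mm and stands upright.
- **Knob:** the bar ended about 3° further clockwise than its locked starting angle. I saw no slip in the grip.
- **Bystanders and spout:** the tumbler, syrup bottle, canister and spout look unmoved in the pictures.

**Disagreement:** while I was pushing, one automatic estimate of the pitcher's shift varied from about 1.5 to 4 mm depending on the image patch. I relied on the rim measurement instead.

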